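# Set the tea service on its matching coasters

### The arm

A 6-joint arm with a two-finger parallel gripper is mounted at the origin on the work surface. World frame = base frame: x ahead of the robot, y to its left, z up, the work surface at z = 0. Lengths are in m, angles in degrees, forces in N, time in s.
With the tool pointing down it reaches from about 0.4 to 0.825 m from the base axis. Payload 7 kg.
Tool frame: the origin (TCP) lies at the very end of the fingers, on their centre line; the grasp point (between the pads) lies 19 mm behind it (r.grip_depth is the distance from the TCP to the grasp point, in m); z points along the fingers, y is the line along which they close (so a half turn about z gives the same grasp; the last joint's range is limited). The gripper opens to 88 mm and grips with 3 to 60 N. Pads are 19 mm wide; open, the fingers measure 130 mm over their backs; the gripper's body (78 mm by 193 mm) begins 47 mm behind the grasp point.
Start: joints at [-51.503, 20.546, 0.682, 0, -70.136, -16.507], TCP at [0.253, -0.626, 0.227] pointing down, gripper open.
Joint ranges: [-176.03, 176.03], [-82.01, 121.73], [-58.28, 71.71], [-173.87, 95.51], [-174.79, -0.11], [-173.66, 173.66]. Speed limits (degrees/s): [136.94, 136.94, 172.46, 180, 180, 180].

### API

Orientations are given as [roll, pitch, yaw] about the fixed x, y, z axes, in that order (R = Rz(yaw) Ry(pitch) Rx(roll)).
In Python, from plant import r gives the robot as it stands.
- The arm moves only by the tool play_rows, never from a script. Its argument "rows" is a list that holds one entry, the list of rows, each a list of 5 numbers: the closure, from 0 (fully open) to 1 (shut), then the shift along the tool's x, y, z each as a share of 0.5 m, from -1 to 1, then the turn about the tool's z as a share of 1.5 rad, from -1 to 1. A call has exactly 8 rows; each row is the pose to reach, as a shift and turn from the pose commanded when the call began, along the tool's axes at that moment; what a row does not reach only later rows make up. A row lasts 1/12 s, in which the tool goes at most 41.7 mm and 7.16 degrees, less where a joint would pass 70% of its speed; a pose out of reach is approached as far as the arm can. A call with a number of a shift or a turn outside -1 to 1 is refused whole. A call with a gripper value outside its range is refused whole. The fingers move at their own pace and stop on an object; "squeeze" is the grip in N (left out, the last holds). Time passes only in rows, so rows that repeat a pose let the fingers close, or fill a call up. It gives the time, the measured TCP pose, the force, the opening and the grip force at its end, in the units of the state.
- r.get_state(): the state, without advancing time (a new reading comes with each control period).
- r.capture(name): name is "side" or "top"; returns the picture (420x560x3 uint8, red, green, blue); there is no depth.
- r.camera_info(name): a dict with "fovy" (degrees; the focal length in pixels is half the picture's height over the tangent of half this angle, whatever the lens; pixels are square), "cx", "cy" (the principal point, pixels), "pose" (4x4, takes a point from camera to world coordinates). Camera axes: x right, y down, z forward; pixel columns grow to the right and rows downward; lengths in m; the calibration is good to about 2 mm. A picture is of the moment at which its call begins. camera_info takes no time and is no camera call.
- r.close_job(): hands the job in; it is judged then, once.
The state is a dict: "time_s": time; "joints": joint angles; "qd": joint speeds; "joint_torque": joint torques, N m; "tcp_pos": TCP position; "eef_rot": TCP orientation; "contact_force": force on the tool from outside, world axes, zero at the start; "moment": the same for the moment, N m; "gripper_width": finger opening in m; "gripper_force": force on a finger pad.
Only numpy, scipy, OpenCV 4.12 (cv2) and the standard library are available. Lean on these libraries where they do the work, as an engineer would, in place of code of your own. Each camera call takes 0.05 s, during which the arm holds its last target. There are 200 camera calls.

### The job

Set out the tea service: stand the cup, the sugar pot, the tea tin and the wooden caddy each on the coaster whose pale inlay has the shape and size of its foot, upright, in the middle, and with the tin and the caddy turned square to their coasters. Set the pieces down, do not drop them, and leave the honey jar where it stands.

Things in the scene. Friction and masses are not known exactly. Their poses are not given: they have to be found in the camera images.
- cup: Small open tea cup without a handle, brown terracotta, round and straight-sided, 44 mm in diameter, 64 mm tall, wall 3.5 mm, about 0.12 kg; belongs on the small round coaster. Origin: centre of its underside; z up. Starts upright on the worktop, in any of the eight places where pieces and coasters may be.
- sugar_pot: Closed round sugar pot of brass, one solid piece with its lid, straight-sided, 64 mm in diameter, the flat top at 56 mm and on it a steel knob 16 mm across that ends at 74 mm; about 0.3 kg; belongs on the large round coaster. Origin: centre of its underside; z up. Starts upright on the worktop, in any of the eight places where pieces and coasters may be.
- tea_tin: Closed square tea tin of bare steel, 54 x 54 mm, 70 mm tall, about 0.2 kg; belongs on the square coaster; its x and y axes are square to its sides, and any of the four quarter turns will do. Origin: centre of its underside; z up. Starts upright on the worktop, in any of the eight places where pieces and coasters may be.
- caddy: Closed oblong wooden tea bag caddy, 84 mm along its x axis, 46 mm along its y axis, 60 mm tall, about 0.22 kg; belongs on the oblong coaster, long side along long side, either way round. Origin: centre of its underside; z up. Starts upright on the worktop, in any of the eight places where pieces and coasters may be.
- coaster_small_round: Round coaster of dark wood, fixed to the worktop, 6 mm thick, with a flush pale inlay in its middle that is 2 mm larger than the foot it is meant for. Origin: centre of its underside, on the worktop; z up. 66 mm in diameter, inlay 46 mm in diameter: for the cup.
- coaster_large_round: Round coaster of dark wood, fixed to the worktop, 6 mm thick, with a flush pale inlay in its middle that is 2 mm larger than the foot it is meant for. Origin: centre of its underside, on the worktop; z up. 88 mm in diameter, inlay 66 mm in diameter: for the sugar pot.
- coaster_square: Square coaster of dark wood, fixed to the worktop, 6 mm thick, with a flush pale inlay in its middle that is 2 mm larger than the foot it is meant for. Origin: centre of its underside, on the worktop; z up. 78 x 78 mm, inlay 56 x 56 mm: for the tea tin; x and y axes square to its sides.
- coaster_oblong: Oblong coaster of dark wood, fixed to the worktop, 6 mm thick, with a flush pale inlay in its middle that is 2 mm larger than the foot it is meant for. Origin: centre of its underside, on the worktop; z up. 108 mm along its x axis, 70 mm along its y axis, inlay 86 x 48 mm: for the caddy.
- honey_jar: Bystander: closed amber honey jar with a brass cap, 48 mm in diameter, 50 mm tall, loose, standing amid the pieces; not to be moved. Origin: centre of its underside. Other small loose things nearby (spoon, tea sachets, saucer, tealight) are under 25 mm tall; pieces and coasters stand at least 118 mm apart, centre to centre.
There are look-alikes about, which are no part of the job. Leave any purple or red look-alike of the caddy alone.

How it is judged:
By the outcome, as a careful person would: the job done as asked, in the order asked, and still so for the second after the job is handed in, with the robot touching nothing.
It also fails if it takes over 138 s, if anything falls off the work surface, if the arm or the gripper's body presses on something with over 40 N, if the wrist force passes 120 N, or if a joint passes its speed limit or range.

## Working session

There is one attempt and no reset: what is moved stays moved. The work goes in short steps, Python scripts to look and compute and a tool call to move; the robot and the scene stay as the last step left them, time stands still between calls to the robot, and variables do not carry over. Pictures are saved under pics/ and viewed, at most 14 in all, crops included, and the job is handed in when it is done.

Besides the shell and the picture viewer there is one more tool, called after ">>>" as name(argument=value, ...), one argument or row to a line, values as JSON. play_rows: Moves the arm, as the interface text tells. Its arguments: {"type":"object","properties":{"rows":{"type":"array","items":{"type":"array","items":{"type":"array","items":{"type":"number"}}}},"squeeze":{"type":"number"}},"required":["rows"]}

```bash
ls; mkdir -p pics; python3 - <<'E'
from plant import r
import cv2, numpy as np
for n in ("top","side"):
    i=r.camera_info(n); print(n,i)
    p=r.capture(n); cv2.imwrite(f"pics/{n}0.png",cv2.resize(p[:,:,::-1],(800,600),interpolation=cv2.INTER_CUBIC)); np.save(f"{n}0.npy",p)
print(r.get_state(), r.grip_depth)
E
```

```text
pics
top {'fovy': 43.32829312161229, 'cx': 270.19378966604296, 'cy': 206.29790850201073, 'pose': array([[-0.02027114, -0.99488639,  0.09894517,  0.39470973],
       [-0.99969079,  0.02159512,  0.01232822, -0.02611996],
       [-0.01440191, -0.09866467, -0.99501652,  1.36856506],
       [ 0.        ,  0.        ,  0.        ,  1.        ]])}
side {'fovy': 56.67593006315638, 'cx': 281.95262455118615, 'cy': 212.06148172063263, 'pose': array([[-0.99786399, -0.00968855,  0.06460331,  0.45065329],
       [-0.06072877,  0.50199987, -0.86273295,  0.87793791],
       [-0.02407223, -0.86481343, -0.50151596,  0.57013192],
       [ 0.        ,  0.        ,  0.        ,  1.        ]])}
{'time_s': 0.1, 'joints': array([-5.15037921e+01,  2.05865049e+01,  6.37539637e-01, -1.98983346e-02,
       -7.01371415e+01, -1.65076076e+01]), 'qd': array([-0.03333554, -0.02177199,  0.22022105,  0.11379604, -0.00935928,
       -0.02247731]), 'joint_torque': array([ 3.44274449e-04, -5.84161234e+01,  2.93752027e+01,  7.01552510e+00,
        1.02232632e-02, -5.21449192e-05]), 'tcp_pos': array([ 0.25254803, -0.62547197,  0.22570765]), 'eef_rot': array([ 1.79912127e+02, -6.53349140e-03, -1.58018170e+02]), 'contact_force': array([0.42087813, 0.43381341, 0.38276015]), 'moment': array([ 0.08259075, -0.01714126,  0.00191313]), 'gripper_force': 0.0, 'gripper_width': 0.08782216202510214} 0.0188
```

View pics/top0.png

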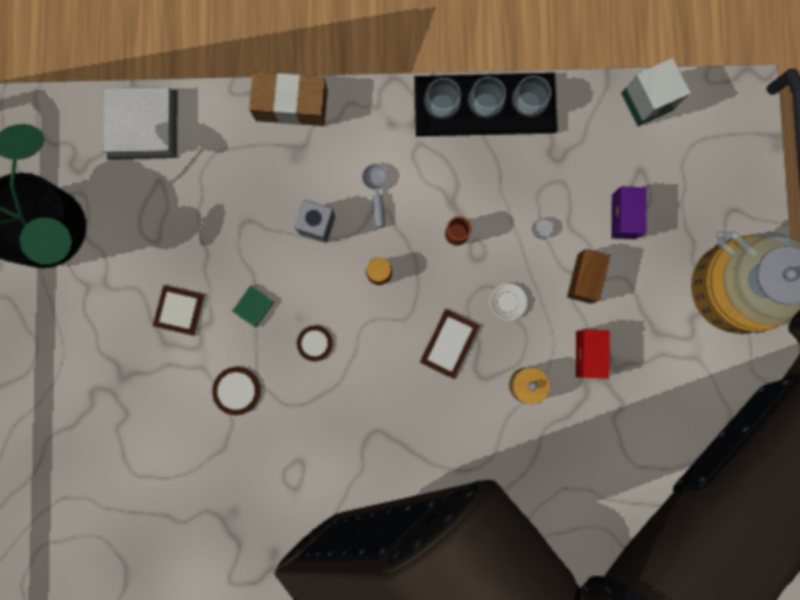

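View pics/side0.png

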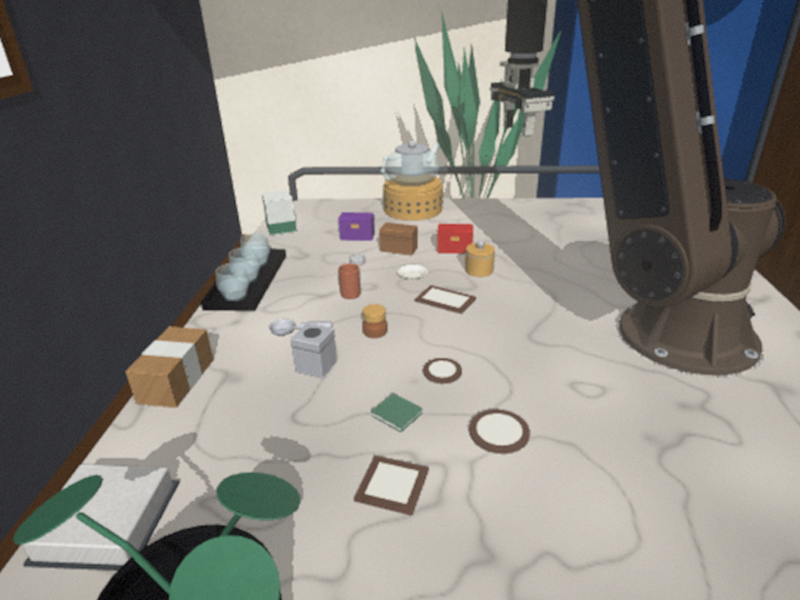

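The top view (800x600 px) shows these pieces: cup (458,230), sugar pot (530,385), steel tin (315,220), brown caddy (589,276). Its look-alikes are purple (629,212) and red (593,354), and the honey jar is at (378,270). The coasters are small round (314,343), large round (237,390), square (180,310) and oblong (450,343). The side view shows the same set.

```bash
cat > h.py <<'E'
import cv2, numpy as np
from plant import r
def ray(n,uv):
    i=r.camera_info(n); f=210/np.tan(np.radians(i["fovy"]/2)); T=np.array(i["pose"])
    uv=np.atleast_2d(uv).astype(float)
    d=np.c_[(uv[:,0]-i["cx"])/f,(uv[:,1]-i["cy"])/f,np.ones(len(uv))]@T[:3,:3].T
    return T[:3,3],d
def plane(n,uv,z):
    o,d=ray(n,uv); return (o+d*((z-o[2])/d[:,2])[:,None])[:,:2]
def comps(img,n,roi,fn,S=4):
    "contours (orig px) of mask fn(hsv float) within roi x0,y0,x1,y1, with holes"
    x0,y0,x1,y1=roi; c=cv2.resize(img[y0:y1,x0:x1],None,fx=S,fy=S,interpolation=cv2.INTER_CUBIC)
    m=fn(cv2.cvtColor(c,cv2.COLOR_RGB2HSV).astype(int),c.astype(int)).astype(np.uint8)*255
    cs,h=cv2.findContours(m,cv2.RETR_CCOMP,cv2.CHAIN_APPROX_NONE)
    return [((k[:,0,:]+.5)/S-.5+[x0,y0],h[0][j][3]>=0) for j,k in enumerate(cs) if len(k)>40]
def box(P):
    (c,s,a)=cv2.minAreaRect((P*1000).astype(np.float32)); return np.round(c,1),np.round(s,1),round(a,1)
def cen(P):
    m=cv2.moments((P*1000).astype(np.float32)); return np.round([m["m10"]/m["m00"],m["m01"]/m["m00"]],1), round(2*np.sqrt(m["m00"]/np.pi),1)
E
python3 - <<'E'
from h import *
dark=lambda h,c:c.max(2)<125
R={"top":dict(sq=(100,190,152,243),lr=(140,250,192,300),sr=(200,220,240,258),ob=(286,210,344,270)),
"side":dict(sq=(240,312,310,366),lr=(320,278,378,324),sr=(288,244,330,275),ob=(284,196,338,222))}
for n in R:
    im=np.load(n+"0.npy")
    for k,roi in R[n].items():
        for P,hole in comps(im,n,roi,dark):
            W=plane(n,P,.006)
            if cen(W)[1]>30: print(n,k,"inlay" if hole else "outer","moments",*cen(W),"box",*box(W))
im=np.load("top0.npy")
def crop(im,x0,y0,w,h): return cv2.resize(im[y0:y0+h,x0:x0+w,::-1],(400,300),interpolation=cv2.INTER_CUBIC)
t=[crop(im,390,120,92,69),crop(im,345,240,60,45),crop(im,195,130,60,45),crop(im,295,140,60,45)]
t[0]=crop(im,382,125,80,60)
cv2.imwrite("pics/crops.png",np.vstack([np.hstack(t[:2]),np.hstack(t[2:])]))
E
```

```text
top sq outer moments [510.9 366.6] 94.1 box [510.7 366.3] [91.8 83.6] 76.7
top sq inlay moments [511.3 370.2] 63.7 box [511.2 370.2] [57.5 57.5] 75.8
top lr outer moments [364.3 261.1] 92.2 box [364.8 261.2] [88.9 96.5] 21.2
top lr inlay moments [363.7 264.9] 66.3 box [363.9 264.8] [66.3 66.4] 89.8
top sr outer moments [446.5 120.2] 69.7 box [446.5 119.8] [67.5 72.8] 10.1
top sr inlay moments [446.1 122.7] 46.3 box [446.1 122.9] [46.3 46.5] 62.5
top ob outer moments [ 440.3 -124.7] 105.1 box [ 436.9 -132.6] [ 96.5 116.7] 62.9
top ob inlay moments [ 440.1 -121.3] 73.1 box [ 440.1 -121.3] [49.7 87.8] 62.8
side sq outer moments [509.5 372.8] 88.0 box [509.5 372.7] [81.1 78.1] 75.9
side sq inlay moments [509.6 370.3] 66.7 box [509.5 370.2] [60.7 59.7] 75.5
side lr outer moments [363.4 268.7] 87.3 box [363.4 268.6] [89.5 85.2] 77.7
side lr inlay moments [362.4 265.5] 69.8 box [362.3 265.5] [69.1 70.7] 33.6
side sr outer moments [444.9 128.3] 65.2 box [445.3 128.4] [63.5 66.9] 1.7
side sr inlay moments [444.6 123.9] 50.8 box [444.4 124. ] [52.9 49.4] 60.5
side ob outer moments [438.9 -96.5] 52.6 box [ 438.7 -112.5] [ 72.4 108.5] 62.7
```

View pics/crops.png

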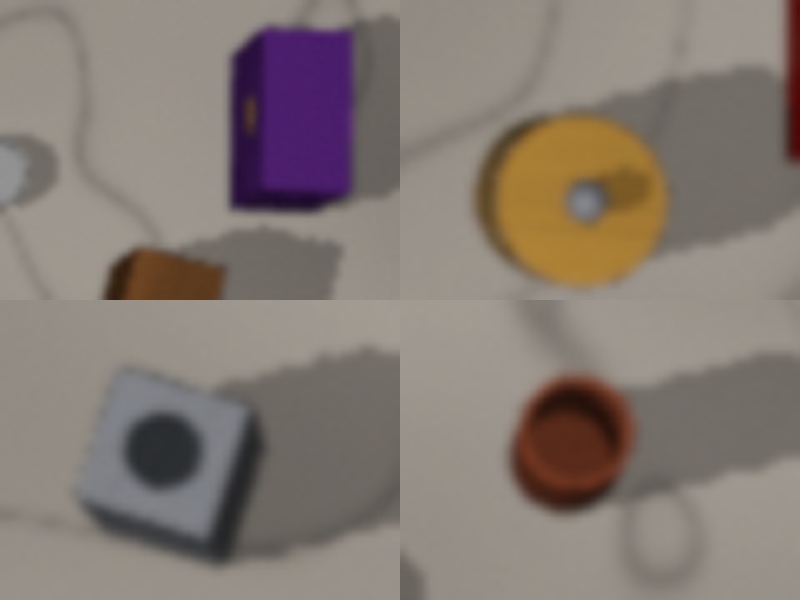

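Crops: purple look-alike at the top-left tile, the caddy is the wooden brown one (top px 589,276), neither purple nor red. The sugar pot, tin and cup are unmistakable. Next I measure the pieces by their top faces.

```bash
python3 - <<'E'
from h import *
im=np.load("top0.npy")
def prof(a,b,N=14):
    for t in np.linspace(0,1,N):
        x,y=np.array(a)*(1-t)+np.array(b)*t; print((round(x),round(y)),im[round(y),round(x)],end=" ")
    print()
prof((392,196),(432,196)); prof((350,270),(390,270)); prof((203,155),(240,155)); prof((312,172),(312,150)); 
R=dict(cad=((395,170,430,216),.060,lambda h,c:(h[...,1]>115)&(h[...,2]>85)),
 sug=((350,252,390,288),.056,lambda h,c:(h[...,1]>110)&(h[...,2]>125)),
 tin=((203,138,236,170),.070,lambda h,c:(c[...,2]>118)&(c[...,2]>=c[...,0]-1)),
 cup=((308,148,334,174),.064,lambda h,c:(h[...,1]>105)&(h[...,0]<12)),
 jar=((250,178,280,200),.050,lambda h,c:(h[...,1]>110)&(h[...,2]>120)),
 knob=((366,262,378,276),.074,lambda h,c:(h[...,1]<90)))
for k,(roi,z,fn) in R.items():
    for P,hole in comps(im,"top",roi,fn):
        W=plane("top",P,z)
        if cen(W)[1]>9: print(k,"hole" if hole else "out",P.mean(0).round(1),*cen(W),"box",*box(W))
t=[]
for k in ("cad","tin","cup","sug"):
    (x0,y0,x1,y1),z,fn=R[k]
    c=cv2.resize(im[y0:y1,x0:x1,::-1],None,fx=8,fy=8,interpolation=cv2.INTER_CUBIC)
    for P,h in comps(im,"top",R[k][0],fn): cv2.polylines(c,[((P+.5-[x0,y0])*8).astype(int)],True,(0,255,0) if not h else (255,0,255))
    t.append(cv2.copyMakeBorder(c,0,max(0,290-c.shape[0]),0,max(0,380-c.shape[1]),0)[:290,:380])
cv2.imwrite("pics/seg.png",np.vstack([np.hstack(t[:2]),np.hstack(t[2:])]))
E
```

```text
(392, 196) [155 148 140] (395, 196) [155 149 142] (398, 196) [142 134 125] (401, 196) [54 34 19] (404, 196) [89 56 29] (407, 196) [97 61 31] (410, 196) [99 62 32] (414, 196) [95 59 30] (417, 196) [87 54 27] (420, 196) [96 60 30] (423, 196) [91 78 67] (426, 196) [106 101  95] (429, 196) [108 104  98] (432, 196) [110 105  99] 
(350, 270) [153 146 139] (353, 270) [153 146 139] (356, 270) [118 102  78] (359, 270) [129 100  53] (362, 270) [166 123  52] (365, 270) [165 123  52] (368, 270) [161 121  55] (372, 270) [132 133 139] (375, 270) [98 91 85] (378, 270) [124  90  38] (381, 270) [144 106  45] (384, 270) [147 114  64] (387, 270) [113 108 101] (390, 270) [113 109 102] 
(203, 155) [146 141 132] (206, 155) [139 134 128] (209, 155) [128 130 135] (212, 155) [125 127 133] (214, 155) [86 89 94] (217, 155) [43 46 49] (220, 155) [44 47 50] (223, 155) [57 60 63] (226, 155) [124 126 132] (229, 155) [84 85 89] (231, 155) [39 40 42] (234, 155) [95 91 87] (237, 155) [109 104  98] (240, 155) [109 104  98] 
(312, 172) [152 146 138] (312, 170) [150 142 134] (312, 169) [143 134 126] (312, 167) [112  93 
[... 177 characters left out ...]
153) [158 151 143] (312, 152) [158 151 143] (312, 150) [158 151 143] 
cad out [414.  191.9] [ 553.4 -368. ] 66.2 box [ 552.5 -367.6] [44.7 82.3] 74.1
sug out [371.6 269.7] [ 363.5 -256.1] 62.3 box [ 363.7 -256.4] [61.9 61.8] 87.9
sug hole [374.9 268.9] [ 364.7 -263.5] 21.4 box [ 366.2 -264.3] [16.7 30.5] 27.1
tin out [218.5 152.2] [662.8 115.9] 55.8 box [662.9 116.1] [50.5 51.5] 71.2
tin hole [219.  152.1] [662.5 115.1] 33.4 box [662.6 115. ] [33.6 33.2] 44.4
cup out [320.4 160.8] [ 636.  -137.8] 45.8 box [ 635.6 -137.7] [41.6 50.1] 62.1
jar out [264.4 188.1] [572.1   3.7] 41.4 box [572.    3.5] [40.6 41.6] 70.2
knob out [372.6 269.7] [ 363.5 -255.2] 14.1 box [ 363.4 -255.3] [14.6 13.8] 88.9
```

View pics/seg.png

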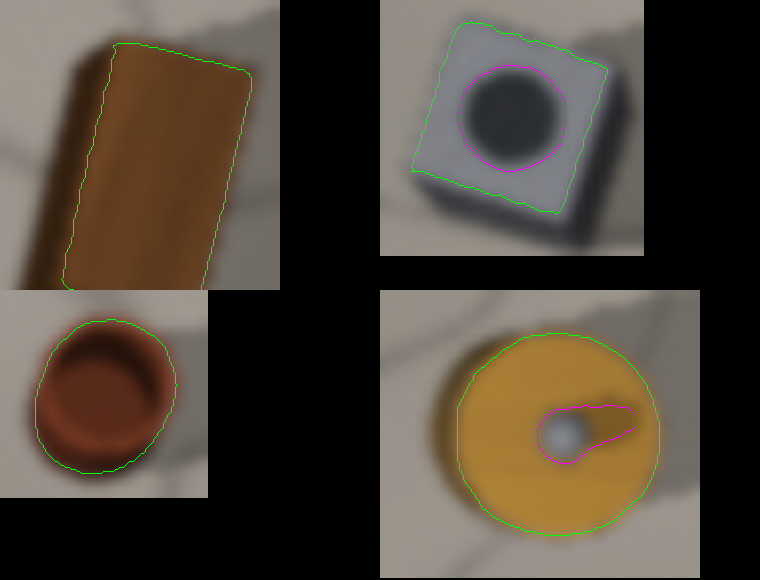

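```bash
cat >> h.py <<'E'
def go(*wps,ret=False):
    "wps: (x,y,z[mm],yaw); prints row shares x,y,z,turn from the measured pose"
    s=r.get_state(); p=s["tcp_pos"]; y0=s["eef_rot"][2]; a=np.radians(y0)
    print("t %.2f"%s["time_s"],"tcp",(p*1000).round(1),"yaw %.2f"%y0,"tilt",s["eef_rot"][:2].round(2),"w %.4f"%s["gripper_width"],"gf %.1f"%s["gripper_force"],"F",s["contact_force"].round(1))
    for x,y,z,yaw in wps:
        d=np.array([x,y,z])/1000-p
        t=[d@[np.cos(a),np.sin(a),0],d@[np.sin(a),-np.cos(a),0],-d[2]]
        print((x,y,z,yaw),np.round(np.array(t)/.5,4),round(float(np.radians((y0-yaw+180)%360-180)/1.5),4))
E
python3 - <<'E'
from h import *
im=np.load("side0.npy")
for P,h in comps(im,"side",(230,180,262,216),lambda h,c:(h[...,1]>105)&(h[...,0]<14)):
    print("cup side",P.mean(0),plane("side",P.mean(0),.032)*1000, box(P/1000))
for P,h in comps(np.load("top0.npy"),"top",(308,148,334,174),lambda h,c:(h[...,1]>105)&(h[...,0]<12)):
    m=cen(P/1000)[0]; print("cup top",m,plane("top",m,.032)*1000)
go((330,-430,200,-158),(642,-140.5,150,-158),(642,-140.5,25,-158))
E
```

```text
cup side [244.34041502 196.16353755] [[ 637.86870355 -139.85540425]] (array([244.2, 196.4]), array([23.7, 13.2]), 86.1)
cup top [320.5 160.8] [[ 641.80732949 -140.65608962]]
t 0.10 tcp [ 252.5 -625.5  225.7] yaw -158.02 tilt [ 1.7991e+02 -1.0000e-02] w 0.0878 gf 0.0 F [0.4 0.4 0.4]
(330, -430, 200, -158) [-0.29    0.3045  0.0514] -0.0002
(642, -140.5, 150, -158) [-1.0853  0.6079  0.1514] -0.0002
(642, -140.5, 25, -158) [-1.0853  0.6079  0.4014] -0.0002
```

>>> play_rows(
  rows=[
    [[0,-0.145,0.152,0.025,0],[0,-0.29,0.3,0.05,0],[0,-0.4,0.35,0.08,0],[0,-0.5,0.4,0.1,0],[0,-0.6,0.45,0.12,0],[0,-0.7,0.5,0.14,0],[0,-0.8,0.55,0.15,0],[0,-0.9,0.58,0.15,0]],
  ],
)

```text
time_s: 0.77
tcp_pos: [0.4257, -0.3457, 0.1768]
eef_rot: [180.0, -0.0, -158.0]
contact_force: [1.2, -1.5, 0.6]
gripper_width: 0.0876
gripper_force: 0.0
```

```bash
python3 -c "
from h import *
go((640.5,-140.2,120,-158),(640.5,-140.2,60,-158),(640.5,-140.2,25,-158))"
```

```text
t 0.77 tcp [ 425.7 -345.7  176.8] yaw -158.02 tilt [ 1.7997e+02 -1.0000e-02] w 0.0876 gf 0.0 F [ 1.2 -1.5  0.6]
(640.5, -140.2, 120, -158) [-0.5521  0.2204  0.1137] -0.0003
(640.5, -140.2, 60, -158) [-0.5521  0.2204  0.2337] -0.0003
(640.5, -140.2, 25, -158) [-0.5521  0.2204  0.3037] -0.0003
```

>>> play_rows(
  rows=[
    [[0,-0.07,0.03,0.014,0],[0,-0.14,0.06,0.028,0],[0,-0.21,0.09,0.042,0],[0,-0.28,0.12,0.056,0],[0,-0.35,0.15,0.07,0],[0,-0.42,0.18,0.09,0],[0,-0.48,0.2,0.11,0],[0,-0.52,0.21,0.11,0]],
  ],
)

```text
time_s: 1.43
tcp_pos: [0.6279, -0.1503, 0.1196]
eef_rot: [179.9, -0.2, -157.9]
contact_force: [0.5, -0.0, 0.0]
gripper_width: 0.0877
gripper_force: 0.0
```

>>> play_rows(
  rows=[
    [[0,0,0,0,0],[0,0,0,0,0],[0,0,0,0,0],[0,0,0,0,0],[0,0,0,0,0],[0,0,0,0,0],[0,0,0,0,0],[0,0,0,0,0]],
  ],
)

```text
time_s: 2.1
tcp_pos: [0.6271, -0.1534, 0.1226]
eef_rot: [-180.0, 0.0, -158.0]
contact_force: [0.3, 0.3, 0.9]
gripper_width: 0.0875
gripper_force: 0.0
```

```bash
python3 -c "
from h import *
go((640.5,-140.2,120,-158),(640.5,-140.2,60,-158),(640.5,-140.2,25,-158))"
```

```text
t 2.10 tcp [ 627.1 -153.4  122.6] yaw -158.04 tilt [-1.7999e+02  2.0000e-02] w 0.0875 gf 0.0 F [0.3 0.3 0.9]
(640.5, -140.2, 120, -158) [-0.0347  0.0145  0.0053] -0.0005
(640.5, -140.2, 60, -158) [-0.0347  0.0145  0.1253] -0.0005
(640.5, -140.2, 25, -158) [-0.0347  0.0145  0.1953] -0.0005
```

>>> play_rows(
  rows=[
    [[0,-0.035,0.0145,0.02,0],[0,-0.035,0.0145,0.06,0],[0,-0.035,0.0145,0.11,0],[0,-0.035,0.0145,0.15,0],[0,-0.035,0.0145,0.18,0],[0,-0.035,0.0145,0.195,0],[0,-0.035,0.0145,0.195,0],[0,-0.035,0.0145,0.195,0]],
  ],
)

```text
time_s: 2.77
tcp_pos: [0.6411, -0.1398, 0.0249]
eef_rot: [-180.0, -0.0, -158.0]
contact_force: [1.6, -0.8, 1.0]
gripper_width: 0.0874
gripper_force: 0.0
```

>>> play_rows(
  rows=[
    [[1,0,0,0,0],[1,0,0,0,0],[1,0,0,0,0],[1,0,0,0,0],[1,0,0,0,0],[1,0,0,0,0],[1,0,0,0,0],[1,0,0,0,0]],
  ],
  squeeze=15,
)

```text
time_s: 3.43
tcp_pos: [0.6409, -0.1398, 0.0249]
eef_rot: [-180.0, 0.0, -158.0]
contact_force: [-0.2, 0.6, 2.3]
gripper_width: 0.0435
gripper_force: 15.0
```

```bash
python3 -c "
from h import *
go((640.5,-140.2,130,-158),(446,122.8,120,-158))"
```

```text
t 3.43 tcp [ 640.9 -139.8   24.9] yaw -158.01 tilt [-1.7999e+02  1.0000e-02] w 0.0435 gf 15.0 F [-0.2  0.6  2.3]
(640.5, -140.2, 130, -158) [ 0.001  -0.0005 -0.2101] -0.0001
(446, 122.8, 120, -158) [ 0.1647  0.6329 -0.1901] -0.0001
```

>>> play_rows(
  rows=[
    [[1,0,0,-0.04,0],[1,0,0,-0.1,0],[1,0,0,-0.16,0],[1,0.02,0.06,-0.2,0],[1,0.03,0.12,-0.2,0],[1,0.05,0.19,-0.2,0],[1,0.065,0.25,-0.2,0],[1,0.08,0.31,-0.2,0]],
  ],
)

```text
time_s: 4.1
tcp_pos: [0.5443, -0.0101, 0.1248]
eef_rot: [180.0, -0.0, -158.0]
contact_force: [0.7, 1.1, -0.9]
gripper_width: 0.0433
gripper_force: 15.0
```

>>> play_rows(
  rows=[
    [[1,0.02,0.07,0,0],[1,0.04,0.14,0,0],[1,0.055,0.2,0,0],[1,0.07,0.26,0,0],[1,0.08,0.3,0,0],[1,0.085,0.322,0,0],[1,0.085,0.324,0,0],[1,0.085,0.324,0,0]],
  ],
)

```text
time_s: 4.77
tcp_pos: [0.4454, 0.1237, 0.125]
eef_rot: [180.0, 0.0, -157.9]
contact_force: [0.3, -0.7, -1.0]
gripper_width: 0.0435
gripper_force: 15.0
```

```bash
python3 -c "
from h import *
go((445.4,123.3,60,-158),(445.4,123.3,31.5,-158))"
```

```text
t 4.77 tcp [445.4 123.7 125. ] yaw -157.91 tilt [1.7999e+02 2.0000e-02] w 0.0435 gf 15.0 F [ 0.3 -0.7 -1. ]
(445.4, 123.3, 60, -158) [ 0.0003 -0.0009  0.1299] 0.0011
(445.4, 123.3, 31.5, -158) [ 0.0003 -0.0009  0.1869] 0.0011
```

>>> play_rows(
  rows=[
    [[1,0,-0.001,0.05,0],[1,0,-0.001,0.1,0],[1,0,-0.001,0.14,0],[1,0,-0.001,0.165,0],[1,0,-0.001,0.178,0],[1,0,-0.001,0.184,0],[1,0,-0.001,0.187,0],[1,0,-0.001,0.1885,0]],
  ],
)

```text
time_s: 5.43
tcp_pos: [0.4464, 0.1228, 0.0309]
eef_rot: [180.0, 0.0, -158.0]
contact_force: [-0.5, 0.1, -1.5]
gripper_width: 0.0436
gripper_force: 15.0
```

>>> play_rows(
  rows=[
    [[1,0,0,0,0],[0.3,0,0,0,0],[0.1,0,0,0,0],[0,0,0,0,0],[0,0,0,0,0],[0,0,0,0,0],[0,0,0,0,0],[0,0,0,0,0]],
  ],
)

```text
time_s: 6.1
tcp_pos: [0.4458, 0.1228, 0.0306]
eef_rot: [180.0, 0.0, -158.0]
contact_force: [-0.1, 0.3, 0.3]
gripper_width: 0.084
gripper_force: 0.0
```

>>> play_rows(
  rows=[
    [[0,0,0,-0.05,0],[0,0,0,-0.12,0],[0,0,0,-0.19,0],[0,0,0,-0.25,0],[0,0.05,-0.07,-0.25,0],[0,0.09,-0.14,-0.25,0],[0,0.13,-0.21,-0.25,0],[0,0.18,-0.28,-0.25,0]],
  ],
)

```text
time_s: 6.77
tcp_pos: [0.4149, -0.0406, 0.156]
eef_rot: [-180.0, 0.1, -157.9]
contact_force: [1.7, -0.6, 0.3]
gripper_width: 0.0879
gripper_force: 0.0
```

```bash
python3 - <<'E'
from h import *
for n in ("top","side"): np.save(n+"1.npy",r.capture(n))
t,s=np.load("top1.npy"),np.load("side1.npy")
def z(im,x0,y0,w,h): return cv2.resize(im[y0:y0+h,x0:x0+w,::-1],(400,300),interpolation=cv2.INTER_CUBIC)
cv2.imwrite("pics/c1.png",np.hstack([z(t,195,215,60,45),z(s,280,220,60,45)]))
go((363.4,-256,150,-158),(363.4,-256,21,-158))
E
```

```text
t 6.87 tcp [412.7 -43.5 155.4] yaw -158.29 tilt [ 1.7998e+02 -7.0000e-02] w 0.0872 gf 0.0 F [0.3 1.2 0.2]
(363.4, -256, 150, -158) [ 0.2489 -0.3584  0.0107] -0.0034
(363.4, -256, 21, -158) [ 0.2489 -0.3584  0.2687] -0.0034
```

View pics/c1.png

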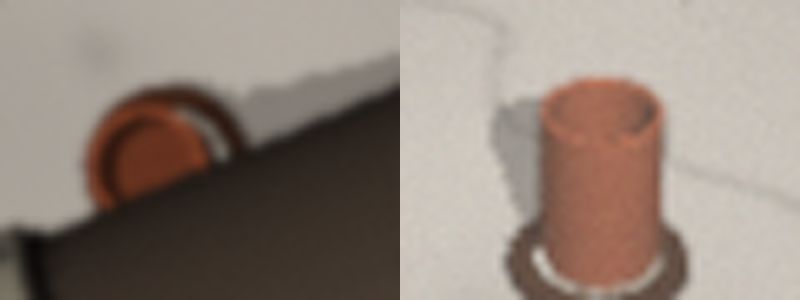

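Cup stands upright on the small round coaster (top tile 150,165; side tile 602,180). I'll measure its centring once the arm is clear. On to the sugar pot.

>>> play_rows(
  rows=[
    [[0,0.05,-0.072,0,0],[0,0.1,-0.144,0,0],[0,0.15,-0.215,0,0],[0,0.2,-0.288,0.005,0],[0,0.235,-0.34,0.01,0],[0,0.249,-0.3584,0.03,0],[0,0.249,-0.3584,0.08,0],[0,0.249,-0.3584,0.1,0]],
  ],
)

```text
time_s: 7.53
tcp_pos: [0.3652, -0.2529, 0.1035]
eef_rot: [179.9, -0.1, -158.2]
contact_force: [-0.3, -0.1, -0.0]
gripper_width: 0.0876
gripper_force: 0.0
```

```bash
python3 -c "
from h import *
go((363.4,-256,21,-158))"
```

```text
t 7.53 tcp [ 365.2 -252.9  103.5] yaw -158.22 tilt [ 1.7991e+02 -8.0000e-02] w 0.0876 gf 0.0 F [-0.3 -0.1 -0. ]
(363.4, -256, 21, -158) [ 0.0056 -0.0044  0.165 ] -0.0025
```

>>> play_rows(
  rows=[
    [[0,0.0055,-0.0045,0,0],[0,0.0055,-0.0045,0.04,0],[0,0.0055,-0.0045,0.09,0],[0,0.0055,-0.0045,0.13,0],[0,0.0055,-0.0045,0.155,0],[0,0.0055,-0.0045,0.165,0],[0,0.0055,-0.0045,0.165,0],[0,0.0055,-0.0045,0.165,0]],
  ],
)

```text
time_s: 8.2
tcp_pos: [0.3657, -0.2554, 0.0238]
eef_rot: [-180.0, 0.0, -158.0]
contact_force: [0.2, -0.1, -0.2]
gripper_width: 0.0876
gripper_force: 0.0
```

>>> play_rows(
  rows=[
    [[1,0,0,0,0],[1,0,0,0,0],[1,0,0,0,0],[1,0,0,0,0],[1,0,0,0,0],[1,0,0,0,0],[1,0,0,0,0],[1,0,0,0,0]],
  ],
  squeeze=25,
)

```text
time_s: 8.87
tcp_pos: [0.3656, -0.2555, 0.0237]
eef_rot: [-180.0, 0.0, -158.0]
contact_force: [-1.2, 0.3, 6.8]
gripper_width: 0.0634
gripper_force: 25.0
```

```bash
python3 -c "
from h import *
go((363.4,-256,140,-158),(363,265.2,140,-158))"
```

```text
t 8.87 tcp [ 365.6 -255.5   23.7] yaw -157.99 tilt [-1.7995e+02  5.0000e-02] w 0.0634 gf 25.0 F [-1.2  0.3  6.8]
(363.4, -256, 140, -158) [ 0.0045  0.0007 -0.2327] 0.0002
(363, 265.2, 140, -158) [-0.3855  0.9674 -0.2327] 0.0002
```

>>> play_rows(
  rows=[
    [[1,0,0,-0.04,0],[1,0,0,-0.1,0],[1,0,0,-0.17,0],[1,-0.05,0.03,-0.22,0],[1,-0.11,0.068,-0.24,0],[1,-0.175,0.108,-0.24,0],[1,-0.24,0.148,-0.24,0],[1,-0.3,0.185,-0.24,0]],
  ],
)

```text
time_s: 9.53
tcp_pos: [0.4698, -0.1116, 0.1432]
eef_rot: [180.0, 0.0, -158.0]
contact_force: [0.4, -1.0, -3.6]
gripper_width: 0.0633
gripper_force: 25.0
```

```bash
python3 -c "
from h import *
go((480,-80,140,-158),(480,90,140,-158),(364.9,266,140,-158))"
```

```text
t 9.53 tcp [ 469.8 -111.6  143.2] yaw -158.05 tilt [1.7997e+02 3.0000e-02] w 0.0633 gf 25.0 F [ 0.4 -1.  -3.6]
(480, -80, 140, -158) [-0.0425  0.0509  0.0063] -0.0005
(480, 90, 140, -158) [-0.1696  0.3663  0.0063] -0.0005
(364.9, 266, 140, -158) [-0.0877  0.7788  0.0063] -0.0005
```

>>> play_rows(
  rows=[
    [[1,-0.0425,0.051,0,0],[1,-0.07,0.12,0,0],[1,-0.1,0.19,0,0],[1,-0.13,0.26,0,0],[1,-0.16,0.33,0,0],[1,-0.16,0.4,0,0],[1,-0.145,0.47,0,0],[1,-0.135,0.54,0,0]],
  ],
)

```text
time_s: 10.2
tcp_pos: [0.4291, 0.1632, 0.1422]
eef_rot: [-180.0, -0.1, -158.0]
contact_force: [-0.1, -0.2, -3.6]
gripper_width: 0.0634
gripper_force: 25.0
```

>>> play_rows(
  rows=[
    [[1,0.01,0.06,0.005,0],[1,0.02,0.12,0.005,0],[1,0.03,0.17,0.005,0],[1,0.038,0.21,0.005,0],[1,0.046,0.235,0.005,0],[1,0.047,0.239,0.005,0],[1,0.047,0.239,0.005,0],[1,0.047,0.239,0.005,0]],
  ],
)

```text
time_s: 10.87
tcp_pos: [0.3642, 0.2637, 0.1402]
eef_rot: [-180.0, -0.1, -158.0]
contact_force: [0.0, -0.6, -3.2]
gripper_width: 0.0637
gripper_force: 25.0
```

```bash
python3 -c "
from h import *
go((364.9,266,29.9,-158))"
```

```text
t 10.87 tcp [364.2 263.7 140.2] yaw -158.00 tilt [-1.7997e+02 -6.0000e-02] w 0.0637 gf 25.0 F [ 0.  -0.6 -3.2]
(364.9, 266, 29.9, -158) [-0.0031  0.0038  0.2206] 0.0
```

>>> play_rows(
  rows=[
    [[1,-0.003,0.004,0.05,0],[1,-0.003,0.004,0.1,0],[1,-0.003,0.004,0.15,0],[1,-0.003,0.004,0.185,0],[1,-0.003,0.004,0.2,0],[1,-0.003,0.004,0.208,0],[1,-0.003,0.004,0.21,0],[1,-0.003,0.004,0.21,0]],
  ],
)

```text
time_s: 11.53
tcp_pos: [0.3656, 0.2669, 0.0361]
eef_rot: [180.0, 0.0, -158.0]
contact_force: [-0.1, 0.1, -3.6]
gripper_width: 0.0635
gripper_force: 25.0
```

```bash
python3 -c "
from h import *
go((364.9,266,29.8,-158))"
```

```text
t 11.53 tcp [365.6 266.9  36.1] yaw -158.03 tilt [1.7998e+02 4.0000e-02] w 0.0635 gf 25.0 F [-0.1  0.1 -3.6]
(364.9, 266, 29.8, -158) [ 0.002  -0.0012  0.0126] -0.0003
```

>>> play_rows(
  rows=[
    [[1,0.002,-0.001,0.004,0],[1,0.002,-0.001,0.008,0],[1,0.002,-0.001,0.0105,0],[1,0.002,-0.001,0.012,0],[1,0.002,-0.001,0.013,0],[1,0.002,-0.001,0.013,0],[1,0.002,-0.001,0.013,0],[1,0.002,-0.001,0.013,0]],
  ],
)

```text
time_s: 12.2
tcp_pos: [0.3644, 0.2661, 0.0297]
eef_rot: [180.0, 0.0, -158.0]
contact_force: [-3.0, -0.7, 6.7]
gripper_width: 0.0637
gripper_force: 25.0
```

>>> play_rows(
  rows=[
    [[1,0,0,0,0],[0.2,0,0,0,0],[0,0,0,0,0],[0,0,0,0,0],[0,0,0,0,0],[0,0,0,0,0],[0,0,0,0,0],[0,0,0,0,0]],
  ],
)

```text
time_s: 12.87
tcp_pos: [0.3644, 0.2659, 0.029]
eef_rot: [-180.0, -0.0, -158.0]
contact_force: [0.7, 0.1, -0.1]
gripper_width: 0.0875
gripper_force: 0.0
```

>>> play_rows(
  rows=[
    [[0,0,0,-0.05,0],[0,0,0,-0.12,0],[0,0,0,-0.19,0],[0,0,0,-0.25,0],[0,0,0,-0.28,0],[0,0,0,-0.28,0],[0,0,0,-0.28,0],[0,0,0,-0.28,0]],
  ],
)

```text
time_s: 13.53
tcp_pos: [0.3639, 0.2654, 0.1683]
eef_rot: [-180.0, -0.1, -158.0]
contact_force: [-0.1, 0.6, -0.7]
gripper_width: 0.0874
gripper_force: 0.0
```

```bash
python3 -c "
from h import *
go((662.7,115.5,140,-198.8),(662.7,115.5,140,-108.8),(662.7,115.5,22,-108.8))"
```

```text
t 13.53 tcp [363.9 265.4 168.3] yaw -158.03 tilt [-1.7998e+02 -6.0000e-02] w 0.0874 gf 0.0 F [-0.1  0.6 -0.7]
(662.7, 115.5, 140, -198.8) [-0.442  -0.5015  0.0566] 0.4744
(662.7, 115.5, 140, -108.8) [-0.442  -0.5015  0.0566] -0.5728
(662.7, 115.5, 22, -108.8) [-0.442  -0.5015  0.2926] -0.5728
```

>>> play_rows(
  rows=[
    [[0,-0.05,-0.056,0,-0.07],[0,-0.1,-0.113,0,-0.14],[0,-0.15,-0.17,0.02,-0.21],[0,-0.2,-0.227,0.03,-0.28],[0,-0.25,-0.284,0.04,-0.35],[0,-0.3,-0.34,0.05,-0.42],[0,-0.34,-0.386,0.05,-0.49],[0,-0.37,-0.42,0.05,-0.56]],
  ],
)

```text
time_s: 14.2
tcp_pos: [0.6157, 0.1382, 0.1409]
eef_rot: [179.8, -0.2, -109.7]
contact_force: [0.2, 0.4, 0.4]
gripper_width: 0.0872
gripper_force: 0.0
```

```bash
python3 -c "
from h import *
go((662.7,115.5,100,-108.8))"
```

```text
t 14.20 tcp [615.7 138.2 140.9] yaw -109.67 tilt [179.83  -0.2 ] w 0.0872 gf 0.0 F [0.2 0.4 0.4]
(662.7, 115.5, 100, -108.8) [ 0.011  -0.1039  0.0818] -0.0101
```

>>> play_rows(
  rows=[
    [[0,0.005,-0.045,0.02,-0.01],[0,0.01,-0.085,0.05,-0.01],[0,0.011,-0.1,0.075,-0.01],[0,0.011,-0.104,0.08,-0.01],[0,0.011,-0.104,0.08,-0.01],[0,0.011,-0.104,0.08,-0.01],[0,0.011,-0.104,0.08,-0.01],[0,0.011,-0.104,0.08,-0.01]],
  ],
)

```text
time_s: 14.87
tcp_pos: [0.6614, 0.1184, 0.1053]
eef_rot: [-179.9, 0.1, -109.0]
contact_force: [0.1, -0.4, -0.0]
gripper_width: 0.0879
gripper_force: 0.0
```

```bash
python3 -c "
from h import *
go((662.7,115.5,22,-108.8))"
```

```text
t 14.87 tcp [661.4 118.4 105.3] yaw -108.96 tilt [-1.7993e+02  6.0000e-02] w 0.0879 gf 0.0 F [ 0.1 -0.4 -0. ]
(662.7, 115.5, 22, -108.8) [ 0.0046 -0.0043  0.1666] -0.0018
```

>>> play_rows(
  rows=[
    [[0,0.0045,-0.0045,0,-0.002],[0,0.0045,-0.0045,0.04,-0.002],[0,0.0045,-0.0045,0.09,-0.002],[0,0.0045,-0.0045,0.13,-0.002],[0,0.0045,-0.0045,0.155,-0.002],[0,0.0045,-0.0045,0.166,-0.002],[0,0.0045,-0.0045,0.166,-0.002],[0,0.0045,-0.0045,0.166,-0.002]],
  ],
)

```text
time_s: 15.53
tcp_pos: [0.6635, 0.1149, 0.0219]
eef_rot: [-180.0, 0.0, -108.8]
contact_force: [-0.5, -0.6, 0.4]
gripper_width: 0.0876
gripper_force: 0.0
```

>>> play_rows(
  rows=[
    [[1,0,0,0,0],[1,0,0,0,0],[1,0,0,0,0],[1,0,0,0,0],[1,0,0,0,0],[1,0,0,0,0],[1,0,0,0,0],[1,0,0,0,0]],
  ],
)

```text
time_s: 16.2
tcp_pos: [0.6629, 0.1147, 0.0213]
eef_rot: [-180.0, 0.0, -108.8]
contact_force: [-0.9, -0.2, 2.8]
gripper_width: 0.054
gripper_force: 25.0
```

```bash
python3 -c "
from h import *
go((662.7,115.5,135,-108.8),(510.3,370.2,135,-104.3))"
```

```text
t 16.20 tcp [662.9 114.7  21.3] yaw -108.85 tilt [-180.    0.] w 0.0540 gf 25.0 F [-0.9 -0.2  2.8]
(662.7, 115.5, 135, -108.8) [-0.0013  0.0009 -0.2274] -0.0005
(510.3, 370.2, 135, -104.3) [-0.385   0.4539 -0.2274] -0.0529
```

>>> play_rows(
  rows=[
    [[1,0,0,-0.04,0],[1,0,0,-0.1,0],[1,0,0,-0.17,0],[1,-0.04,0.047,-0.21,-0.02],[1,-0.085,0.1,-0.227,-0.04],[1,-0.13,0.153,-0.227,-0.053],[1,-0.18,0.212,-0.227,-0.053],[1,-0.23,0.271,-0.227,-0.053]],
  ],
)

```text
time_s: 16.87
tcp_pos: [0.5706, 0.2681, 0.1344]
eef_rot: [180.0, 0.0, -104.4]
contact_force: [0.5, 0.0, -2.5]
gripper_width: 0.0541
gripper_force: 25.0
```

```bash
python3 -c "
from h import *
go((510.4,369.6,135,-104.2))"
```

```text
t 16.87 tcp [570.6 268.1 134.4] yaw -104.35 tilt [179.97   0.  ] w 0.0541 gf 25.0 F [ 0.5  0.  -2.5]
(510.4, 369.6, 135, -104.2) [-0.1667  0.1669 -0.0012] -0.0018
```

>>> play_rows(
  rows=[
    [[1,-0.045,0.045,0,0],[1,-0.09,0.09,0,0],[1,-0.125,0.125,0,0],[1,-0.15,0.15,0,-0.001],[1,-0.165,0.165,0,-0.0015],[1,-0.167,0.167,0,-0.0015],[1,-0.167,0.167,0.04,-0.0015],[1,-0.167,0.167,0.08,-0.0015]],
  ],
)

```text
time_s: 17.53
tcp_pos: [0.5124, 0.3691, 0.0951]
eef_rot: [-179.9, 0.1, -104.2]
contact_force: [-0.3, -0.3, -3.6]
gripper_width: 0.0539
gripper_force: 25.0
```

>>> play_rows(
  rows=[
    [[1,0,0,0.03,0],[1,0,0,0.06,0],[1,0,0,0.08,0],[1,0,0,0.09,0],[1,0,0,0.095,0],[1,0,0,0.095,0],[1,0,0,0.095,0],[1,0,0,0.095,0]],
  ],
)

```text
time_s: 18.2
tcp_pos: [0.512, 0.3692, 0.048]
eef_rot: [-180.0, 0.1, -104.2]
contact_force: [-0.3, 0.2, -2.4]
gripper_width: 0.0536
gripper_force: 25.0
```

```bash
python3 -c "
from h import *
go((510.4,369.6,27.3,-104.2))"
```

```text
t 18.20 tcp [512.  369.2  48. ] yaw -104.16 tilt [-1.7996e+02  7.0000e-02] w 0.0536 gf 25.0 F [-0.3  0.2 -2.4]
(510.4, 369.6, 27.3, -104.2) [0.0001 0.0034 0.0414] 0.0004
```

>>> play_rows(
  rows=[
    [[1,0,0.0034,0.01,0],[1,0,0.0034,0.02,0],[1,0,0.0034,0.03,0],[1,0,0.0034,0.036,0],[1,0,0.0034,0.039,0],[1,0,0.0034,0.041,0],[1,0,0.0034,0.042,0],[1,0,0.0034,0.042,0]],
  ],
)

```text
time_s: 18.87
tcp_pos: [0.5095, 0.3689, 0.0273]
eef_rot: [180.0, -0.0, -104.1]
contact_force: [-5.8, -2.8, 10.2]
gripper_width: 0.0541
gripper_force: 25.0
```

>>> play_rows(
  rows=[
    [[1,0,0,0,0],[0.3,0,0,0,0],[0,0,0,0,0],[0,0,0,0,0],[0,0,0,0,0],[0,0,0,0,0],[0,0,0,0,0],[0,0,0,0,0]],
  ],
)

```text
time_s: 19.53
tcp_pos: [0.51, 0.3692, 0.026]
eef_rot: [180.0, -0.0, -104.2]
contact_force: [-0.1, -0.1, -0.1]
gripper_width: 0.087
gripper_force: 0.0
```

>>> play_rows(
  rows=[
    [[0,0,0,-0.05,0],[0,0,0,-0.12,0],[0,0,0,-0.19,0],[0,0,0,-0.25,0],[0,0,0,-0.28,0],[0,0,0,-0.28,0],[0,0,0,-0.28,0],[0,0,0,-0.28,0]],
  ],
)

```text
time_s: 20.2
tcp_pos: [0.5095, 0.3689, 0.1653]
eef_rot: [180.0, -0.0, -104.2]
contact_force: [-0.1, -0.8, 0.0]
gripper_width: 0.0871
gripper_force: 0.0
```

```bash
python3 -c "
from h import *
go((560,0,160,-104.2),(552.8,-367.8,140,-196),(552.8,-367.8,140,-16))"
```

```text
t 20.20 tcp [509.5 368.9 165.3] yaw -104.18 tilt [ 1.7996e+02 -4.0000e-02] w 0.0871 gf 0.0 F [-0.1 -0.8  0. ]
(560, 0, 160, -104.2) [ 0.6905 -0.2787  0.0106] 0.0002
(552.8, -367.8, 140, -196) [ 1.4072 -0.445   0.0506] 1.0684
(552.8, -367.8, 140, -16) [ 1.4072 -0.445   0.0506] -1.026
```

>>> play_rows(
  rows=[
    [[0,0.07,-0.028,0,0.07],[0,0.145,-0.058,0,0.14],[0,0.22,-0.088,0,0.21],[0,0.295,-0.118,0,0.28],[0,0.37,-0.148,0,0.35],[0,0.445,-0.178,0,0.42],[0,0.52,-0.208,0,0.49],[0,0.595,-0.238,0,0.56]],
  ],
)

```text
time_s: 20.87
tcp_pos: [0.5516, 0.0495, 0.1647]
eef_rot: [180.0, -0.1, -152.6]
contact_force: [2.0, -0.5, -0.3]
gripper_width: 0.0874
gripper_force: 0.0
```

```bash
python3 -c "
from h import *
go((552.8,-200,150,-175),(552.8,-367.8,140,-196))"
```

```text
t 20.87 tcp [551.6  49.5 164.7] yaw -152.58 tilt [ 1.7999e+02 -1.3000e-01] w 0.0874 gf 0.0 F [ 2.  -0.5 -0.3]
(552.8, -200, 150, -175) [ 0.2277 -0.4441  0.0294] 0.2609
(552.8, -367.8, 140, -196) [ 0.3823 -0.742   0.0494] 0.5052
```

>>> play_rows(
  rows=[
    [[0,0.034,-0.066,0,0.07],[0,0.068,-0.132,0,0.14],[0,0.103,-0.2,0,0.21],[0,0.139,-0.27,0,0.28],[0,0.175,-0.34,0,0.35],[0,0.211,-0.41,0,0.42],[0,0.247,-0.48,0,0.48],[0,0.278,-0.54,0,0.5]],
  ],
)

```text
time_s: 21.53
tcp_pos: [0.5538, -0.2543, 0.1644]
eef_rot: [-180.0, -0.2, 164.4]
contact_force: [0.7, 0.3, -1.1]
gripper_width: 0.0877
gripper_force: 0.0
```

>>> play_rows(
  rows=[
    [[0,0,0,0,0],[0,0,0,0,0],[0,0,0,0,0],[0,0,0,0,0],[0,0,0,0,0],[0,0,0,0,0],[0,0,0,0,0],[0,0,0,0,0]],
  ],
)

```text
time_s: 22.2
tcp_pos: [0.5551, -0.2514, 0.1662]
eef_rot: [180.0, 0.0, 164.8]
contact_force: [0.4, 0.1, 0.1]
gripper_width: 0.0876
gripper_force: 0.0
```

```bash
python3 - <<'E'
from h import *
for n in ("top","side"): np.save(n+"2.npy",r.capture(n))
t,s=np.load("top2.npy"),np.load("side2.npy")
def z(im,x0,y0,w,h): return cv2.resize(im[y0:y0+h,x0:x0+w,::-1],(400,300),interpolation=cv2.INTER_CUBIC)
cv2.imwrite("pics/c2.png",np.vstack([np.hstack([z(t,100,185,160,120),z(s,285,215,52,39)]),np.hstack([z(s,230,270,80,60+30),z(s,310,255,72,54)])]))
go((552.8,-367.8,100,-196),(552.8,-367.8,20,-196))
E
```

```text
t 22.30 tcp [ 555.1 -251.6  166.2] yaw 164.77 tilt [1.8e+02 2.0e-02] w 0.0877 gf 0.0 F [ 0.5  0.3 -0.6]
(552.8, -367.8, 100, -196) [-0.0566 -0.2253  0.1325] 0.0089
(552.8, -367.8, 20, -196) [-0.0566 -0.2253  0.2925] 0.0089
```

View pics/c2.png

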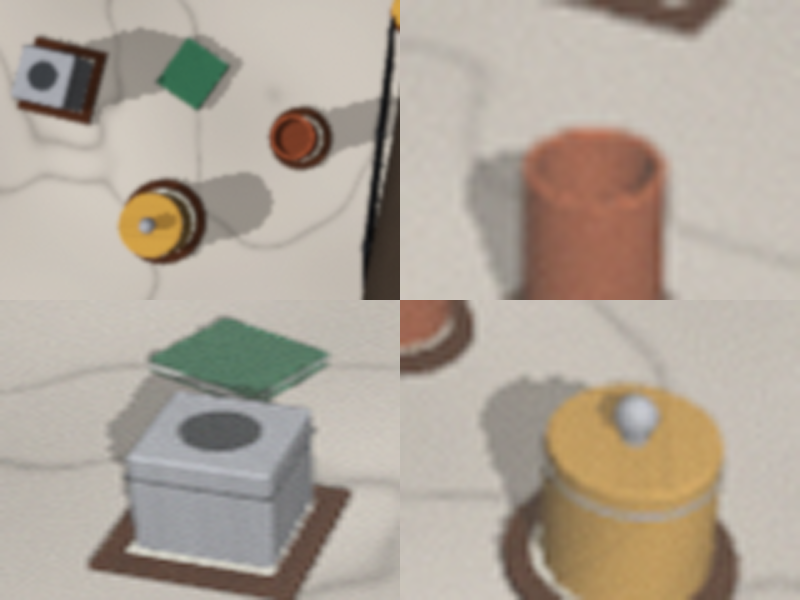

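Top tile: tin, pot and cup all stand upright on their own coasters, with only the slight offsets expected from perspective. I measure them now.

```bash
cat > chk.py <<'E'
from h import *
import sys
t,s=[np.load(n+sys.argv[1]+".npy") for n in("top","side")]
cupf=lambda h,c:(h[...,1]>105)&(h[...,0]<14)&(h[...,2]>75)
gold=lambda h,c:(h[...,1]>110)&(h[...,2]>125)
steel=lambda h,c:(c[...,2]>118)&(c[...,2]>=c[...,0]-1)
for k,n,im,roi,fn,z in [("cup","top",t,(203,222,236,256),lambda h,c:(h[...,1]>125)&(h[...,0]<11)&(h[...,2]>82),.038),
 ("cup","side",s,(296,222,324,272),lambda h,c:(h[...,1]>105)&(h[...,0]<12)&(h[...,2]>100),.038),
 ("pot","top",t,(142,250,184,298),gold,.062),("knob","top",t,(154,268,164,280),lambda h,c:h[...,1]<100,.080),
 ("knob","side",s,(418-0,265,432,285),lambda h,c:h[...,1]<60,.074),
 ("pot","side",s,(325,255,382,324),lambda h,c:(h[...,1]>95)&(h[...,2]>140),.034),
 ("tin","top",t,(100,192,136,240),steel,.076),
 ("tin","side",s,(240,280,310,345),lambda h,c:c.max(2)<100,.076)]:
    for P,h in comps(im,n,roi,fn):
        W=plane(n,P,z)
        if 12<cen(W)[1]<110: m=cen(P/1000)[0]; print(k,n,"hole" if h else "out","px",m,box(P/1000)[1],"->",(plane(n,m,z)*1000).round(1),"d",cen(W)[1],"box",*box(W))
E
python3 chk.py 2
```

```text
cup top out px [216.7 239.5] [18.4 19.4] -> [[446.  126.7]] d 46.6 box [446.3 126.3] [46.5 48.7] 44.0
cup top hole px [211.9 238.1] [ 5.  12.5] -> [[449.7 138.8]] d 15.1 box [449.9 138. ] [12.7 31.3] 72.1
cup side out px [310.1 246.6] [30.6 17.3] -> [[443.  123.2]] d 73.3 box [443.9 121.6] [124.3  42.2] 89.7
pot top out px [159.8 274.6] [25.2 26.2] -> [[361.7 265. ]] d 62.9 box [362.1 264.8] [63.3 62.6] 55.7
pot top hole px [158.2 274.8] [6.5 7.2] -> [[361.3 268.9]] d 17.1 box [361.5 269.1] [16.3 17.6] 44.7
knob top out px [158.2 274.8] [6.  6.2] -> [[361.8 264.9]] d 14.9 box [361.6 264.8] [15.3 14.4] 88.9
knob side out px [424.5 274.5] [13.7 19.7] -> [[219.6 263. ]] d 45.4 box [218.9 261.9] [69.9 26.6] 76.8
pot side out px [352.2 301.4] [20.7 28.3] -> [[361.1 300.5]] d 53.3 box [360.4 296.1] [64.6 52.6] 82.2
pot side out px [351.9 281.2] [22.2 31.2] -> [[356.  240.1]] d 67.9 box [356.4 238.9] [64.9 71. ] 1.9
pot side hole px [351.9 275.9] [10.5  9.1] -> [[354.4 222.8]] d 25.5 box [354.9 223. ] [35.9 20.2] 72.3
tin top out px [116.8 215.1] [21.  21.8] -> [[509.7 368.2]] d 57.8 box [509.8 368.4] [52.2 52.6] 75.8
tin top hole px [116.5 214.9] [11.6 11.9] -> [[510.2 368.9]] d 29.0 box [510.1 368.9] [29.1 29. ] 26.8
tin side out px [293.7 334.3] [ 6.1 19.4] -> [[470.7 426.4]] d 16.0 box [470.5 428.8] [39.9 10.4] 80.2
tin side out px [273.5 308.9] [10.2 15. ] -> [[508.5 369.7]] d 26.1 box [508.4 369.7] [26.7 25.3] 2.0
```

>>> play_rows(
  rows=[
    [[0,-0.014,-0.056,0.02,0.004],[0,-0.028,-0.112,0.05,0.009],[0,-0.042,-0.168,0.07,0.009],[0,-0.052,-0.21,0.1,0.009],[0,-0.0565,-0.2255,0.12,0.009],[0,-0.0565,-0.2255,0.14,0.009],[0,-0.0565,-0.2255,0.15,0.009],[0,-0.0565,-0.2255,0.15,0.009]],
  ],
)

```text
time_s: 22.97
tcp_pos: [0.5518, -0.3672, 0.0897]
eef_rot: [180.0, -0.1, 164.0]
contact_force: [-0.6, -0.1, -0.1]
gripper_width: 0.0876
gripper_force: 0.0
```

>>> play_rows(
  rows=[
    [[0,0,0,0,0],[0,0,0,0,0],[0,0,0,0,0],[0,0,0,0,0],[0,0,0,0,0],[0,0,0,0,0],[0,0,0,0,0],[0,0,0,0,0]],
  ],
)

```text
time_s: 23.63
tcp_pos: [0.5525, -0.3682, 0.0912]
eef_rot: [180.0, 0.0, 164.0]
contact_force: [-0.1, -0.3, 0.4]
gripper_width: 0.0877
gripper_force: 0.0
```

```bash
python3 -c "
from h import *
print('knob side',plane('side',(352.7,275.7),.076)*1000)
go((552.8,-367.8,20,-196))"
```

```text
knob side [[360.35270434 273.48644539]]
t 23.63 tcp [ 552.5 -368.2   91.2] yaw 163.96 tilt [180.   0.] w 0.0877 gf 0.0 F [-0.1 -0.3  0.4]
(552.8, -367.8, 20, -196) [-0.0004  0.0009  0.1423] -0.0005
```

>>> play_rows(
  rows=[
    [[0,0,0.001,0.03,0],[0,0,0.001,0.07,0],[0,0,0.001,0.105,0],[0,0,0.001,0.13,0],[0,0,0.001,0.142,0],[0,0,0.001,0.142,0],[0,0,0.001,0.142,0],[0,0,0.001,0.142,0]],
  ],
)

```text
time_s: 24.3
tcp_pos: [0.5534, -0.3681, 0.0211]
eef_rot: [-180.0, 0.1, 164.0]
contact_force: [0.5, -1.0, 0.2]
gripper_width: 0.0876
gripper_force: 0.0
```

>>> play_rows(
  rows=[
    [[1,0,0,0,0],[1,0,0,0,0],[1,0,0,0,0],[1,0,0,0,0],[1,0,0,0,0],[1,0,0,0,0],[1,0,0,0,0],[1,0,0,0,0]],
  ],
)

```text
time_s: 24.97
tcp_pos: [0.5526, -0.3678, 0.0201]
eef_rot: [-180.0, 0.0, 164.0]
contact_force: [-1.8, -0.5, -0.0]
gripper_width: 0.046
gripper_force: 25.0
```

```bash
python3 -c "
from h import *
go((552.8,-367.8,125,-196),(440.3,-121.3,125,-207.2))"
```

```text
t 24.97 tcp [ 552.6 -367.8   20.1] yaw 163.96 tilt [-179.99    0.  ] w 0.0460 gf 25.0 F [-1.8 -0.5 -0. ]
(552.8, -367.8, 125, -196) [-3.000e-04  2.000e-04 -2.097e-01] -0.0004
(440.3, -121.3, 125, -207.2) [ 0.3522  0.4118 -0.2097] 0.1299
```

>>> play_rows(
  rows=[
    [[1,0,0,-0.04,0],[1,0,0,-0.1,0],[1,0,0,-0.16,0],[1,0.035,0.041,-0.2,0.03],[1,0.08,0.094,-0.21,0.06],[1,0.125,0.146,-0.21,0.09],[1,0.17,0.199,-0.21,0.12],[1,0.215,0.251,-0.21,0.13]],
  ],
)

```text
time_s: 25.63
tcp_pos: [0.4827, -0.2161, 0.1248]
eef_rot: [180.0, -0.0, 152.6]
contact_force: [0.8, 0.4, -2.2]
gripper_width: 0.0454
gripper_force: 25.0
```

```bash
python3 -c "
from h import *
go((440.3,-121.3,125,-207.2),(440.3,-121.3,50,-207.2))"
```

```text
t 25.63 tcp [ 482.7 -216.1  124.8] yaw 152.59 tilt [ 1.7999e+02 -3.0000e-02] w 0.0454 gf 25.0 F [ 0.8  0.4 -2.2]
(440.3, -121.3, 125, -207.2) [ 0.1626  0.1293 -0.0004] -0.0024
(440.3, -121.3, 50, -207.2) [0.1626 0.1293 0.1496] -0.0024
```

>>> play_rows(
  rows=[
    [[1,0.05,0.04,0,0],[1,0.1,0.08,0,-0.002],[1,0.14,0.11,0,-0.002],[1,0.158,0.126,0,-0.002],[1,0.1625,0.129,0.02,-0.002],[1,0.1625,0.129,0.06,-0.002],[1,0.1625,0.129,0.1,-0.002],[1,0.1625,0.129,0.12,-0.002]],
  ],
)

```text
time_s: 26.3
tcp_pos: [0.4399, -0.1226, 0.0633]
eef_rot: [-180.0, -0.1, 153.0]
contact_force: [0.1, -0.6, -1.4]
gripper_width: 0.0458
gripper_force: 25.0
```

>>> play_rows(
  rows=[
    [[1,0,0,0.02,0],[1,0,0,0.03,0],[1,0,0,0.03,0],[1,0,0,0.03,0],[1,0,0,0.03,0],[1,0,0,0.03,0],[1,0,0,0.03,0],[1,0,0,0.03,0]],
  ],
)

```text
time_s: 26.97
tcp_pos: [0.4415, -0.1229, 0.0505]
eef_rot: [180.0, 0.0, 153.0]
contact_force: [0.5, -0.8, -1.7]
gripper_width: 0.0458
gripper_force: 25.0
```

```bash
python3 -c "
from h import *
go((440.3,-121.3,26,-207.2))"
```

```text
t 26.97 tcp [ 441.5 -122.9   50.5] yaw 152.96 tilt [1.7997e+02 4.0000e-02] w 0.0458 gf 25.0 F [ 0.5 -0.8 -1.7]
(440.3, -121.3, 26, -207.2) [0.0036 0.0017 0.049 ] 0.0018
```

>>> play_rows(
  rows=[
    [[1,0.0035,0.002,0.012,0.002],[1,0.0035,0.002,0.024,0.002],[1,0.0035,0.002,0.035,0.002],[1,0.0035,0.002,0.042,0.002],[1,0.0035,0.002,0.046,0.002],[1,0.0035,0.002,0.048,0.002],[1,0.0035,0.002,0.049,0.002],[1,0.0035,0.002,0.049,0.002]],
  ],
)

```text
time_s: 27.63
tcp_pos: [0.4396, -0.1213, 0.026]
eef_rot: [-180.0, -0.0, 152.8]
contact_force: [-5.7, 1.9, 10.7]
gripper_width: 0.0459
gripper_force: 25.0
```

>>> play_rows(
  rows=[
    [[1,0,0,0,0],[0.4,0,0,0,0],[0.1,0,0,0,0],[0,0,0,0,0],[0,0,0,0,0],[0,0,0,0,0],[0,0,0,0,0],[0,0,0,0,0]],
  ],
)

```text
time_s: 28.3
tcp_pos: [0.4402, -0.1212, 0.0255]
eef_rot: [-180.0, -0.0, 152.8]
contact_force: [0.8, 1.2, -0.2]
gripper_width: 0.0852
gripper_force: 0.0
```

>>> play_rows(
  rows=[
    [[0,0,0,-0.05,0],[0,0,0,-0.12,0],[0,0,0,-0.19,0],[0,0,0,-0.25,0],[0,-0.05,-0.06,-0.28,0],[0,-0.1,-0.12,-0.28,0],[0,-0.15,-0.18,-0.28,0],[0,-0.2,-0.24,-0.28,0]],
  ],
)

```text
time_s: 28.97
tcp_pos: [0.4747, -0.2752, 0.1664]
eef_rot: [180.0, 0.1, 152.9]
contact_force: [1.8, 0.9, 1.0]
gripper_width: 0.0877
gripper_force: 0.0
```

>>> play_rows(
  rows=[
    [[0,-0.05,-0.06,0,0],[0,-0.1,-0.12,0,0],[0,-0.13,-0.15,0,0],[0,-0.13,-0.15,0,0],[0,-0.13,-0.15,0,0],[0,-0.13,-0.15,0,0],[0,-0.13,-0.15,0,0],[0,-0.13,-0.15,0,0]],
  ],
)

```text
time_s: 29.63
tcp_pos: [0.4977, -0.3691, 0.166]
eef_rot: [180.0, 0.0, 152.9]
contact_force: [-1.0, 0.2, 0.5]
gripper_width: 0.0875
gripper_force: 0.0
```

```bash
python3 - <<'E'
from h import *
for n in ("top","side"): np.save(n+"3.npy",r.capture(n))
t,s=np.load("top3.npy"),np.load("side3.npy")
def z(im,x0,y0,w,h): return cv2.resize(im[y0:y0+h,x0:x0+w,::-1],(400,300),interpolation=cv2.INTER_CUBIC)
cv2.imwrite("pics/c3.png",np.vstack([np.hstack([z(t,280,195,80,60),z(s,280,170,72,54)]),np.hstack([z(t,195,215,48,36),z(s,285,235,52,39)])]))
for P,h in comps(t,"top",(286,205,350,275),lambda h,c:(h[...,1]>150)&(h[...,2]>84)):
    W=plane("top",P,.066)
    if cen(W)[1]>30: print("cad",h,*cen(W),*box(W))
go()
E
```

```text
cad False [ 443.  -109.6] 53.4 [ 445.1 -114. ] [35.2 84.2] 64.0
t 29.73 tcp [ 497.9 -369.3  166.1] yaw 152.86 tilt [1.7999e+02 4.0000e-02] w 0.0878 gf 0.0 F [ 0.1 -0.   0.4]
```

View pics/c3.png

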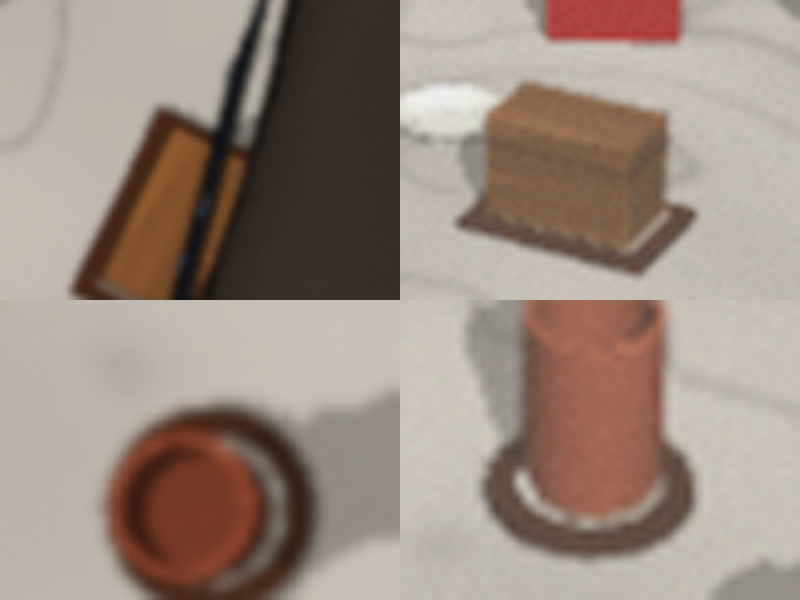

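The caddy sits square on its inlay in the side tile (around 575,170). The cup is about 1.5 mm and the pot about 2 mm toward −x. There is plenty of time, so I'll centre both by closing the fingers along x around the coaster's middle.

```bash
python3 - <<'E'
from h import *
print(plane("top",(217.4,239.6),.070)*1000)
go((520,-120,166,-140),(445.9,123,100,-90))
E
```

```text
[[444.45415694 121.3226899 ]]
t 29.73 tcp [ 497.9 -369.3  166.1] yaw 152.86 tilt [1.7999e+02 4.0000e-02] w 0.0878 gf 0.0 F [ 0.1 -0.   0.4]
(520, -120, 166, -140) [1.880e-01 4.638e-01 1.000e-04] -0.7812
(445.9, 123, 100, -90) [0.5416 0.8287 0.1321] -1.363
```

>>> play_rows(
  rows=[
    [[0,0.028,0.07,0,-0.075],[0,0.056,0.14,0,-0.15],[0,0.084,0.21,0,-0.22],[0,0.112,0.28,0,-0.3],[0,0.14,0.35,0,-0.37],[0,0.17,0.42,0,-0.45],[0,0.21,0.48,0,-0.52],[0,0.26,0.53,0,-0.6]],
  ],
)

```text
time_s: 30.4
tcp_pos: [0.5039, -0.0725, 0.1659]
eef_rot: [-180.0, 0.1, -155.3]
contact_force: [1.1, 0.1, 0.2]
gripper_width: 0.0875
gripper_force: 0.0
```

```bash
python3 -c "
from h import *
go((445.9,121.8,110,-90))"
```

```text
t 30.40 tcp [503.9 -72.5 165.9] yaw -155.27 tilt [-1.7997e+02  7.0000e-02] w 0.0875 gf 0.0 F [1.1 0.1 0.2]
(445.9, 121.8, 110, -90) [-0.0573  0.4014  0.1118] -0.7594
```

>>> play_rows(
  rows=[
    [[0,-0.008,0.06,0,-0.08],[0,-0.016,0.12,0,-0.16],[0,-0.024,0.18,0.01,-0.24],[0,-0.033,0.24,0.03,-0.32],[0,-0.041,0.3,0.05,-0.4],[0,-0.05,0.35,0.07,-0.48],[0,-0.055,0.39,0.09,-0.56],[0,-0.057,0.4,0.11,-0.64]],
  ],
)

```text
time_s: 31.07
tcp_pos: [0.4462, 0.1217, 0.1108]
eef_rot: [-179.9, 0.1, -100.1]
contact_force: [1.6, -0.6, -0.2]
gripper_width: 0.0874
gripper_force: 0.0
```

>>> play_rows(
  rows=[
    [[0,0,0,0,-0.06],[0,0,0,0,-0.12],[0,0,0,0,-0.12],[0,0,0,0,-0.12],[0,0,0,0,-0.12],[0,0,0,0,-0.12],[0,0,0,0,-0.12],[0,0,0,0,-0.12]],
  ],
)

```text
time_s: 31.73
tcp_pos: [0.4468, 0.1189, 0.1107]
eef_rot: [-180.0, 0.0, -90.4]
contact_force: [0.6, 0.3, -0.2]
gripper_width: 0.0876
gripper_force: 0.0
```

```bash
python3 - <<'E'
from h import *
np.save("top4.npy",r.capture("top")); t=np.load("top4.npy")
cv2.imwrite("pics/c4.png",cv2.resize(t[180:300,270:390,::-1],(480,480),interpolation=cv2.INTER_CUBIC))
for th in (70,80,90):
  for P,h in comps(t,"top",(286,205,350,275),lambda h,c:(h[...,1]>130)&(h[...,2]>th+10)&(c[...,1]>th-10)):
    W=plane("top",P,.066)
    if cen(W)[1]>30: print("cad",th,h,*cen(W),*box(W))
go((445.9,121.8,16,-90))
E
```

```text
cad 70 False [ 451.3 -127.8] 51.8 [ 445.2 -121.6] [43.3 71.9] 63.6
t 31.78 tcp [446.8 118.9 110.6] yaw -90.38 tilt [-1.7999e+02  1.0000e-02] w 0.0880 gf 0.0 F [ 0.1 -0.2  0.2]
(445.9, 121.8, 16, -90) [-0.0058  0.0019  0.1893] -0.0044
```

View pics/c4.png

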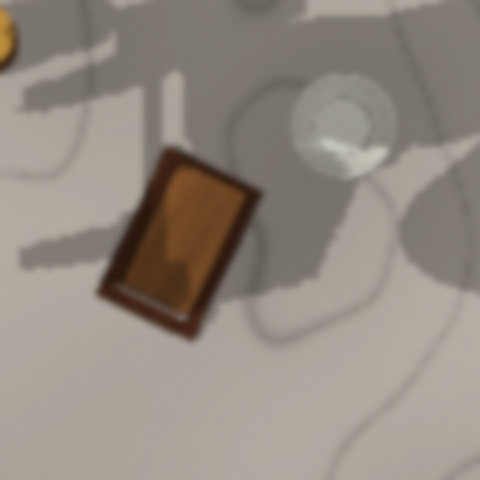

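The caddy (crop 185,240) is square on the oblong coaster, in the arm's shadow. Now I centre the cup.

>>> play_rows(
  rows=[
    [[0,-0.006,0.002,0,-0.004],[0,-0.006,0.002,0.04,-0.004],[0,-0.006,0.002,0.09,-0.004],[0,-0.006,0.002,0.13,-0.004],[0,-0.006,0.002,0.16,-0.004],[0,-0.006,0.002,0.18,-0.004],[0,-0.006,0.002,0.189,-0.004],[0,-0.006,0.002,0.189,-0.004]],
  ],
)

```text
time_s: 32.45
tcp_pos: [0.4453, 0.1217, 0.0152]
eef_rot: [179.9, -0.1, -90.0]
contact_force: [-0.0, -0.4, 0.2]
gripper_width: 0.0873
gripper_force: 0.0
```

>>> play_rows(
  rows=[
    [[0.3,0,0,0,0],[0.4,0,0,0,0],[0.5,0,0,0,0],[1,0,0,0,0],[1,0,0,0,0],[1,0,0,0,0],[1,0,0,0,0],[1,0,0,0,0]],
  ],
  squeeze=6,
)

```text
time_s: 33.12
tcp_pos: [0.4457, 0.122, 0.0162]
eef_rot: [-180.0, 0.0, -90.0]
contact_force: [-1.9, -0.8, 1.9]
gripper_width: 0.0426
gripper_force: 6.0
```

```bash
python3 -c "
from h import *
go((445.9,121.8,16,-90))"
```

```text
t 33.12 tcp [445.7 122.   16.2] yaw -89.99 tilt [-180.    0.] w 0.0426 gf 6.0 F [-1.9 -0.8  1.9]
(445.9, 121.8, 16, -90) [ 0.0003 -0.0003  0.0004] 0.0002
```

>>> play_rows(
  rows=[
    [[1,-0.001,0,0,0],[1,-0.002,0,0,0],[1,-0.002,0,0,0],[0.4,-0.002,0,0,0],[0.2,-0.002,0,0,0],[0,-0.002,0,0,0],[0,-0.002,0,0,0],[0,-0.002,0,0,0]],
  ],
)

```text
time_s: 33.78
tcp_pos: [0.4458, 0.1231, 0.016]
eef_rot: [-180.0, 0.0, -90.0]
contact_force: [-0.1, -0.4, -0.2]
gripper_width: 0.0707
gripper_force: 0.0
```

>>> play_rows(
  rows=[
    [[0,0,0,0,0],[0,0,0,0,0],[0,0,0,-0.06,0],[0,0,0,-0.13,0],[0,0,0,-0.2,0],[0,0,0,-0.25,0],[0,0,0,-0.25,0],[0,0,0,-0.25,0]],
  ],
)

```text
time_s: 34.45
tcp_pos: [0.4466, 0.1237, 0.1427]
eef_rot: [-179.8, 0.2, -90.0]
contact_force: [0.2, 0.1, -0.2]
gripper_width: 0.0878
gripper_force: 0.0
```

```bash
python3 -c "
from h import *
go((363.5,264.9,140,-90))"
```

```text
t 34.45 tcp [446.6 123.7 142.7] yaw -89.99 tilt [-1.7982e+02  1.5000e-01] w 0.0878 gf 0.0 F [ 0.2  0.1 -0.2]
(363.5, 264.9, 140, -90) [-0.2825  0.166   0.0055] 0.0002
```

>>> play_rows(
  rows=[
    [[0,-0.05,0.03,0,0],[0,-0.11,0.065,0,0],[0,-0.17,0.1,0,0],[0,-0.22,0.13,0,0],[0,-0.26,0.153,0,0],[0,-0.28,0.165,0,0],[0,-0.2825,0.166,0,0],[0,-0.2825,0.166,0.005,0]],
  ],
)

```text
time_s: 35.12
tcp_pos: [0.3623, 0.2644, 0.1379]
eef_rot: [180.0, -0.1, -89.9]
contact_force: [0.5, -0.2, 0.4]
gripper_width: 0.0876
gripper_force: 0.0
```

>>> play_rows(
  rows=[
    [[0,0,0,0.02,0],[0,0,0,0.06,0],[0,0,0,0.08,0],[0,0,0,0.08,0],[0,0,0,0.08,0],[0,0,0,0.08,0],[0,0,0,0.08,0],[0,0,0,0.08,0]],
  ],
)

```text
time_s: 35.78
tcp_pos: [0.3631, 0.2644, 0.0992]
eef_rot: [-180.0, 0.1, -90.0]
contact_force: [0.2, -0.6, 1.0]
gripper_width: 0.0878
gripper_force: 0.0
```

```bash
python3 -c "
from h import *
go((363.5,264.9,28,-90))"
```

```text
t 35.78 tcp [363.1 264.4  99.2] yaw -90.00 tilt [-1.7996e+02  6.0000e-02] w 0.0878 gf 0.0 F [ 0.2 -0.6  1. ]
(363.5, 264.9, 28, -90) [-0.0009 -0.0008  0.1424] -0.0
```

>>> play_rows(
  rows=[
    [[0,-0.001,-0.001,0.03,0],[0,-0.001,-0.001,0.07,0],[0,-0.001,-0.001,0.1,0],[0,-0.001,-0.001,0.125,0],[0,-0.001,-0.001,0.14,0],[0,-0.001,-0.001,0.142,0],[0,-0.001,-0.001,0.142,0],[0,-0.001,-0.001,0.142,0]],
  ],
)

```text
time_s: 36.45
tcp_pos: [0.3636, 0.2652, 0.0283]
eef_rot: [-180.0, 0.0, -90.0]
contact_force: [0.6, 1.0, -0.5]
gripper_width: 0.0875
gripper_force: 0.0
```

>>> play_rows(
  rows=[
    [[0.15,0,0,0,0],[0.2,0,0,0,0],[0.3,0,0,0,0],[1,0,0,0,0],[1,0,0,0,0],[1,0,0,0,0],[1,0,0,0,0],[1,0,0,0,0]],
  ],
  squeeze=8,
)

```text
time_s: 37.12
tcp_pos: [0.3631, 0.2647, 0.0278]
eef_rot: [180.0, 0.0, -90.0]
contact_force: [-4.0, 0.5, 7.2]
gripper_width: 0.0635
gripper_force: 8.0
```

>>> play_rows(
  rows=[
    [[0.2,0,0,0,0],[0.1,0,0,0,0],[0,0,0,0,0],[0,0,0,0,0],[0,0,0,0,0],[0,0,0,0,0],[0,0,0,0,0],[0,0,0,0,0]],
  ],
)

```text
time_s: 37.78
tcp_pos: [0.3633, 0.2647, 0.0275]
eef_rot: [180.0, -0.0, -90.0]
contact_force: [-0.8, 0.2, 0.0]
gripper_width: 0.0877
gripper_force: 0.0
```

>>> play_rows(
  rows=[
    [[0,0,0,-0.05,0],[0,0,0,-0.12,0],[0,0,0,-0.2,0],[0,0,0,-0.27,0],[0,0,-0.07,-0.28,0],[0,0.03,-0.14,-0.28,0],[0,0.06,-0.2,-0.28,0],[0,0.12,-0.25,-0.28,0]],
  ],
)

```text
time_s: 38.45
tcp_pos: [0.4906, 0.2057, 0.168]
eef_rot: [-179.9, 0.1, -89.9]
contact_force: [1.0, 0.0, 0.2]
gripper_width: 0.0875
gripper_force: 0.0
```

```bash
python3 -c "
from h import *
go((540,-340,170,-120))"
```

```text
t 38.45 tcp [490.6 205.7 168. ] yaw -89.87 tilt [-1.7991e+02  6.0000e-02] w 0.0875 gf 0.0 F [1.  0.  0.2]
(540, -340, 170, -120) [ 1.0917 -0.0963 -0.004 ] 0.3505
```

>>> play_rows(
  rows=[
    [[0,0.07,-0.02,0,0],[0,0.15,-0.04,0,0],[0,0.23,-0.06,0,0],[0,0.31,-0.08,0,0],[0,0.39,-0.1,0,0],[0,0.47,-0.1,0,0],[0,0.55,-0.1,0,0],[0,0.63,-0.1,0,0]],
  ],
)

```text
time_s: 39.12
tcp_pos: [0.538, -0.1122, 0.1675]
eef_rot: [180.0, 0.0, -90.0]
contact_force: [-0.2, 0.0, -0.3]
gripper_width: 0.0874
gripper_force: 0.0
```

>>> play_rows(
  rows=[
    [[0,0.07,0,0,0],[0,0.15,0.02,0,0],[0,0.23,0.04,0,0],[0,0.31,0.06,0,0],[0,0.39,0.1,0,0],[0,0.47,0.14,0,0],[0,0.55,0.2,0,0],[0,0.62,0.25,0,0]],
  ],
)

```text
time_s: 39.78
tcp_pos: [0.4212, -0.409, 0.1673]
eef_rot: [180.0, 0.0, -90.0]
contact_force: [1.1, -0.3, 0.5]
gripper_width: 0.0874
gripper_force: 0.0
```

>>> play_rows(
  rows=[
    [[0,0,0,0,0],[0,0,0,0,0],[0,0,0,0,0],[0,0,0,0,0],[0,0,0,0,0],[0,0,0,0,0],[0,0,0,0,0],[0,0,0,0,0]],
  ],
)

```text
time_s: 40.45
tcp_pos: [0.4231, -0.4069, 0.1676]
eef_rot: [-180.0, -0.0, -89.9]
contact_force: [0.7, -0.1, 0.6]
gripper_width: 0.0875
gripper_force: 0.0
```

```bash
python3 - <<'E'
from h import *
for n in ("top","side"): np.save(n+"5.npy",r.capture(n))
t=np.load("top5.npy")
cv2.imwrite("pics/full5.png",cv2.resize(t[110:320,90:390,::-1],(800,560),interpolation=cv2.INTER_CUBIC))
for P,h in comps(t,"top",(286,205,350,275),lambda h,c:(h[...,1]>150)&(h[...,2]>84)):
    W=plane("top",P,.066)
    if cen(W)[1]>30: print("cad",h,*cen(W),*box(W))
for P,h in comps(t,"top",(250,178,280,200),lambda h,c:(h[...,1]>110)&(h[...,2]>120)):
    W=plane("top",P,.05)
    if cen(W)[1]>9: print("jar",*cen(W))
go()
E
python3 chk.py 5 | grep -v side
```

```text
cad False [ 441.7 -119.4] 69.1 [ 442.  -119.6] [47.1 83.6] 62.7
jar [571.2   3.4] 42.6
t 40.55 tcp [ 422.9 -407.2  167.6] yaw -89.95 tilt [-180.   -0.] w 0.0875 gf 0.0 F [-0.7  0.8 -1. ]
cup top out px [216.5 238.9] [18.  18.2] -> [[447.5 127.2]] d 45.3 box [447.6 127.8] [45.4 45.7] 30.2
cup top hole px [211.9 237.5] [ 6.  13.4] -> [[451.3 138.8]] d 17.4 box [451.  137.9] [15.3 33.7] 70.5
pot top out px [159.8 273.7] [26. 25.] -> [[363.9 265. ]] d 62.6 box [364.2 264.8] [61.8 63.5] 88.9
pot top hole px [158.5 273.8] [6.5 7.4] -> [[363.8 268.2]] d 17.3 box [364.  268.4] [16.2 18.1] 44.2
knob top out px [158.3 273.9] [6.  6.4] -> [[363.9 264.6]] d 14.8 box [364.3 264.8] [14.7 15.2] 44.7
tin top out px [116.6 215.1] [20.9 21.4] -> [[509.7 368.7]] d 57.3 box [509.6 368.6] [51.7 52.4] 75.1
tin top hole px [116.5 214.9] [11.8 12.4] -> [[510.2 368.9]] d 30.1 box [510.1 369.1] [29.7 30.1] 44.6
```

View pics/full5.png

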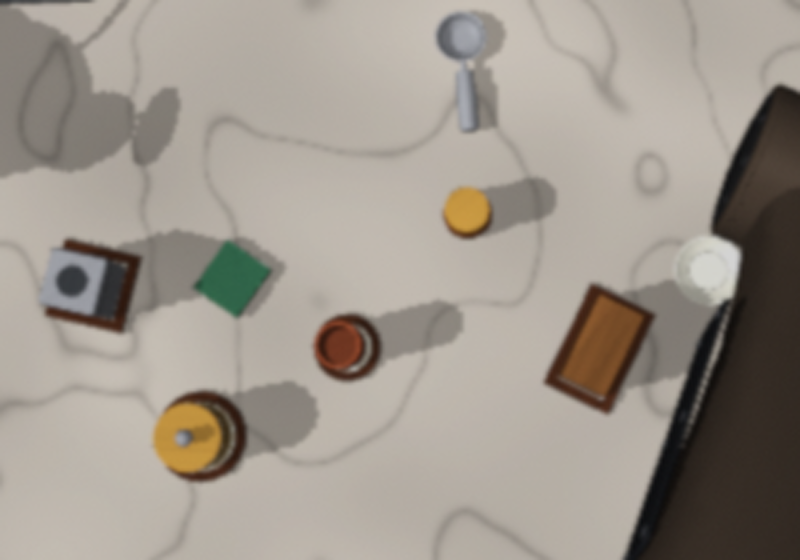

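The enlarged top view shows all four pieces on their coasters: tin (72,280), pot (187,437), cup (342,345) and caddy (600,348). The jar (467,212) hasn't moved. Offsets are about 1–1.5 mm and the boxes match their coasters' angles, so I'm handing in.

```bash
python3 -c "
from plant import r
print(r.close_job())"
```

```text
the job is handed in; nothing more can be done
None
```

I placed the cup, sugar pot, tea tin and caddy upright on their own coasters, within about 1–1.5 mm of centre by my camera readings, with the tin and caddy square and the honey jar unmoved, and handed the job in at about 41 s; no verdict was returned.

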